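# Feel a test bar up to the hidden stop and swing the keeper across

## Task

Push the long aluminium bar along its channel into the white hood until you feel it meet the hidden plunger, then press the plunger in by about 5 mm - it is stiff, stays where it is left, and must not be driven anywhere near its end. Then, with the bar left there, swing the lever fully across over the bar to its stop. Leave the other things on the bench where they are.

Things in the scene. Friction and masses are not known exactly. Their poses are not given: they have to be found in the camera images.
- fixture: Grey base plate 340 x 180 x 12 mm, fixed to the bench. Origin: centre of its underside; x runs along the channel from the open end into the hood, y to the left of that, z up. Two low steel rails (12 mm wide, centred on y = +-21.5 mm, tops at z = 22 mm) leave a channel 31 mm wide on y = 0, floor at z = 12 mm.
- mouth (a point): Middle of the hood's mouth on the channel floor: x = 30, y = 0, z = 12 mm in the fixture's frame, same axes. The white hood runs 133 mm on from here, 72 mm wide, top 50 mm above the floor, closed at the rear. The plunger (16 mm across, on the centre line, 16 mm above the floor) points at the mouth; its face starts 32 to 76 mm inside, unseen.
- bar: The long plain aluminium bar, 130 x 28 x 30 mm (length along its x, width, height), 0.22 to 0.40 kg, loose in the channel. Origin: centre of its underside; x points into the hood: tail end at -65 mm, nose at +65 mm. When it meets the plunger some 50 to 100 mm of it still stick out of the hood.
- plunger (a joint): How far the hidden plunger has been pressed in, in m: 0 at the start, 0.018 at its end. It takes about 5 N, on top of the 1 to 4 N that slide the bar, and stays where it is left.
- lever (a joint): Angle of the keeper lever in rad: 0 when it points along the fixture's -x, growing clockwise seen from above to 1.57 at its stop, where it points along the fixture's +y and lies across over the bar. Starts between -0.5 and 0.1; stays where it is left, a push of about 2 N at the knob turns it.
- lever_knob (a point): Middle of the black upright knob (16 mm across, z = 55 to 87 mm above the bench, this point at 71 mm) at the lever's free end, 85 mm from its pivot. The pivot's upright axis is at x = 5, y = -70 mm in the fixture's frame. The lever is a flat steel arm 16 mm wide, z = 47 to 55 mm; it passes 5 mm above the bar.
- disc: Bystander: steel disc 48 mm across, 18 mm high, lying on the hood. Origin: centre of its underside.
- short_bar: Bystander: short aluminium bar 75 x 28 x 30 mm lying on the bench beside the hood. Origin: centre of its underside.
- sleeve: Bystander: thick steel sleeve 50 mm across, 55 mm high, standing on the bench beside the channel. Origin: centre of its underside.
- tall_sleeve: Bystander: thick steel sleeve 64 mm across, 85 mm high. Origin: centre of its underside.
- flat_blank: Bystander: dark steel disc 84 mm across, 25 mm high. Origin: centre of its underside.
- spanner: Bystander: spanner 170 mm long lying on the bench.
- oil_can: Bystander: grey bottle 60 mm across, 130 mm high. Origin: centre of its underside.
Things that resemble listed ones, but are neither listed nor needed, are in the scene too. What is shaped like the bar but pink or turquoise is not meant.

How it is judged:
By the outcome, as a careful person would: the job done as asked, in the order asked, and still so for the second after the job is handed in, with the robot touching nothing.
It also fails if it takes over 64 s, if anything falls off the work surface, if the arm or the gripper's body presses on something with over 40 N, if the wrist force passes 120 N, or if a joint passes its speed limit or range.

## Robot

A 6-joint arm with a two-finger parallel gripper is mounted at the origin on the work surface. World frame = base frame: x ahead of the robot, y to its left, z up, the work surface at z = 0. Lengths are in m, angles in degrees, forces in N, time in s.
With the tool pointing down it reaches from about 0.325 to 0.9 m from the base axis. Payload 3.5 kg.
Tool frame: the origin (TCP) lies on the centre line of the jaws, within the pads' length; the fingertips stand 25 mm ahead of it and the grasp point (between the pads) lies 6 mm ahead of it (finger_overhang is the distance from the TCP to the fingertips, in m); z points along the fingers, x is the direction in which the jaws open and shut, and the axes are right-handed (so a half turn about z gives the same grasp; the last joint's range is limited). The gripper opens to 85 mm and grips with 20 to 120 N. Pads are 22 mm wide; open, the fingers measure 114 mm over their backs; the gripper's body (76 mm by 85 mm) begins 54 mm behind the grasp point. The pads swing forward as they close: fully open they stand 13 mm farther back than shut.
Start: joints at [70.795, 15.837, -1.513, 72.651, 0, 84.076], TCP at [0.144, 0.608, 0.256] pointing down, gripper open.
Joint ranges: [-178.77, 178.77], [-48.84, 107.48], [-61.69, 71.31], [-111.58, 123.2], [-90, 87.43], [-180, 180]. Speed limits (degrees/s): [147.25, 147.25, 180, 180, 180, 180].

## Interface

Orientations are given as a 3x3 rotation matrix whose columns are the frame's x, y, z axes.
In Python, from station import get_obs, camera, close_job, finger_overhang gives the robot as it stands. The module is installed in compiled form; this text tells all that it offers.
- The arm moves only by the shell command python3 -m handwheel 'ROWS' [FORCE]. ROWS is JSON, a list of rows, each a list of 7 numbers: the turn, a rotation vector about the tool's x, y, z in rad, then the shift along the tool's x, y, z in mm, then the finger opening in mm, from 0 to 85.4. A call has 1 to 12 rows; each row shifts and turns the commanded pose from where the row before left it, along the tool's axes as they then stand; what a row does not reach is not made up. A row lasts 1/12 s, in which the tool goes at most 41.7 mm and 7.16 degrees, less where a joint would pass 70% of its speed; a pose out of reach is approached as far as the arm can. A call is refused whole if a number of a shift passes 41.7 or a number of a turn 0.125, either way. A call with a gripper value outside its range is refused whole. The fingers move at their own pace and stop on an object; FORCE is the grip in N (left out, the last holds). Time passes only in rows, so rows that do not move let the fingers close. It gives the time, the measured TCP pose, the force and the opening at its end, in the units of the state.
- get_obs(): the state, without advancing time (a new reading comes with each control period).
- camera(name): name is "scene" or "top"; returns a dict with "img" (480x640x3 uint8, red, green, blue), "K" (3x3 intrinsics, pixels), "position" and "rotation" of the camera in the world. Camera axes: x right, y up, looking along -z (the intrinsics and any distortion apply to the point x, -y, -z); pixel columns grow to the right and rows downward; lengths in m; the calibration is good to about 2 mm. A picture is of the moment at which its call begins. There is no depth.
- close_job(): hands the job in, once; it reports no verdict.
The state is a dict: "t": time; "joint_positions": joint angles; "qvel": joint speeds; "joint_efforts": joint torques, N m; "tcp_pos": TCP position; "ee_rot": TCP orientation; "wrist_force": force on the tool from outside, world axes, zero at the start; "wrist_torque": the same for the moment, N m; "gripper_width": finger opening in m.
Only numpy, scipy, OpenCV 4.12 (cv2) and the standard library are available. Lean on these libraries where they do the work, as an engineer would, in place of code of your own. Each camera call takes 0.05 s, during which the arm holds its last target.

## Working session

There is one attempt and no reset: what is moved stays moved. The work goes in short steps, Python scripts to look and compute and a shell command to move; the robot and the scene stay as the last step left them, time stands still between calls to the robot, and variables do not carry over. Pictures are saved under pics/ and viewed, and the job is handed in when it is done.

```bash
mkdir -p pics
python3 - <<'E'
from station import *
import cv2,numpy as np
o=get_obs();print(o)
for n in("scene","top"):
    c=camera(n);cv2.imwrite(f"pics/{n}0.png",c["img"][:,:,::-1]);print(n,c["K"],c["position"],c["rotation"],[k for k in c])
print(finger_overhang)
E
```

```text
{'t': 0.0, 'joint_positions': array([ 7.07954010e+01,  1.58795069e+01, -1.59567654e+00,  7.26504111e+01,
       -1.64307050e-03,  8.40764166e+01]), 'qvel': array([ 0.01586775,  0.04410761, -0.06466634, -0.07389619,  0.10445413,
        0.02316757]), 'joint_efforts': array([ 5.56102877e-04, -4.45505333e+01,  2.95205712e+01,  1.64087611e-02,
       -1.13621841e-04, -2.63770872e-07]), 'tcp_pos': array([0.14335597, 0.60761563, 0.25516391]), 'ee_rot': array([[ 2.29726482e-01,  9.73254983e-01, -6.93972586e-04],
       [ 9.73252782e-01, -2.29727445e-01, -2.07948224e-03],
       [-2.18329101e-03, -1.97698609e-04, -9.99997597e-01]]), 'wrist_force': array([ 0.44383475, -0.22165153, -0.23817129]), 'wrist_torque': array([-0.0001192 ,  0.01874678,  0.0270206 ]), 'gripper_width': 0.08544265822215014}
scene [[616.01573101   0.         313.86794057]
 [  0.         616.01573101 228.43124348]
 [  0.           0.           1.        ]] [1.40343016 0.01565757 1.38245699] [[-0.00915657 -0.84128491  0.54051444]
 [ 0.99986996 -0.01487882 -0.0062199 ]
 [ 0.01327493  0.54038719  0.84131175]] ['img', 'K', 'position', 'rotation']
top [[504.35936206   0.         315.76056822]
 [  0.         504.35936206 243.59725912]
 [  0.           0.           1.        ]] [0.33125609 0.00426449 1.18437677] [[ 0.00503417  0.98340572 -0.18135005]
 [-0.99997633  0.00580133  0.00370011]
 [ 0.00469078  0.18132713  0.98341165]] ['img', 'K', 'position', 'rotation']
0.025
```

View pics/scene0.png

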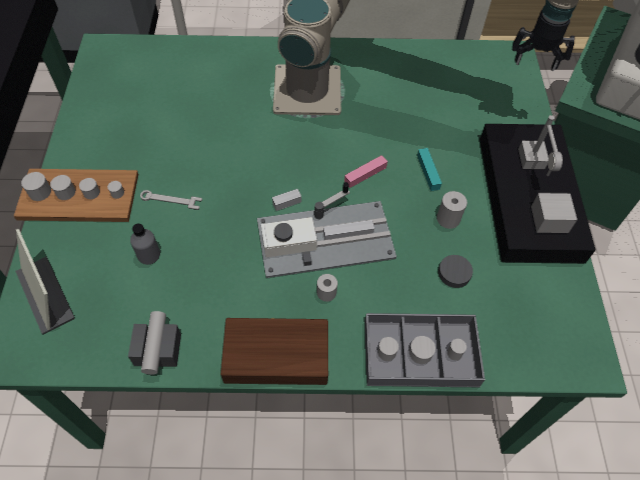

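View pics/top0.png

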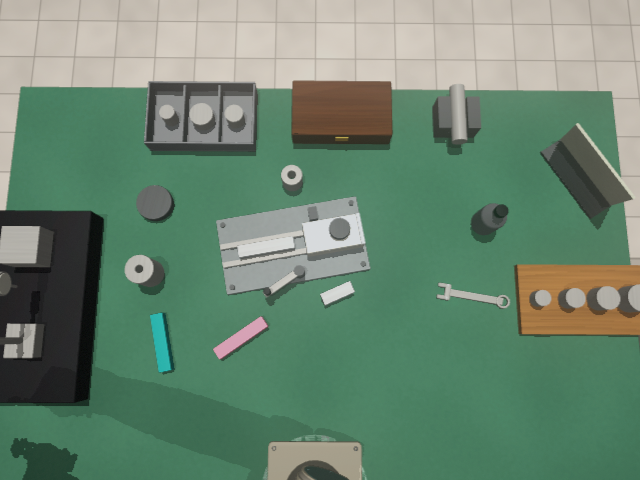

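Run:
```python
import cv2
i=cv2.imread("pics/top0.png");cv2.imwrite("pics/top0z.png",cv2.resize(i[190:300,205:375],None,fx=4.7,fy=4.7,interpolation=cv2.INTER_CUBIC))
i=cv2.imread("pics/scene0.png");cv2.imwrite("pics/scene0z.png",cv2.resize(i[170:300,245:405],None,fx=4.6,fy=4.6,interpolation=cv2.INTER_CUBIC))
```

```text
(no output)
```

View pics/top0z.png

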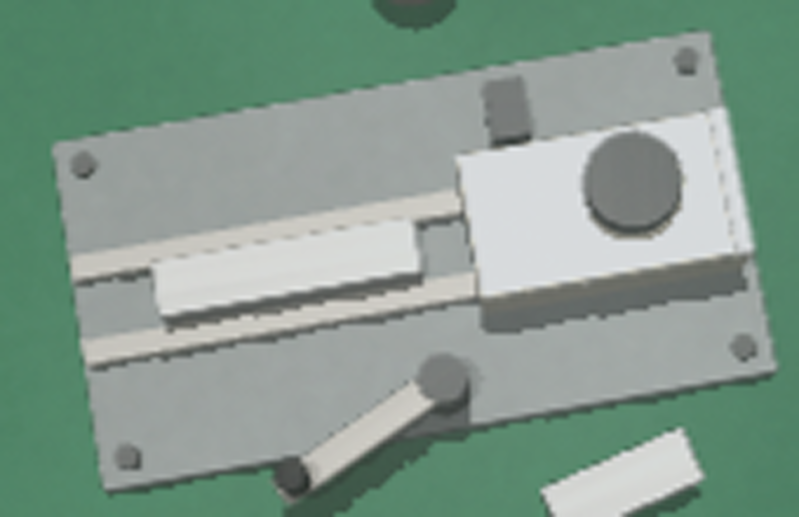

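View pics/scene0z.png

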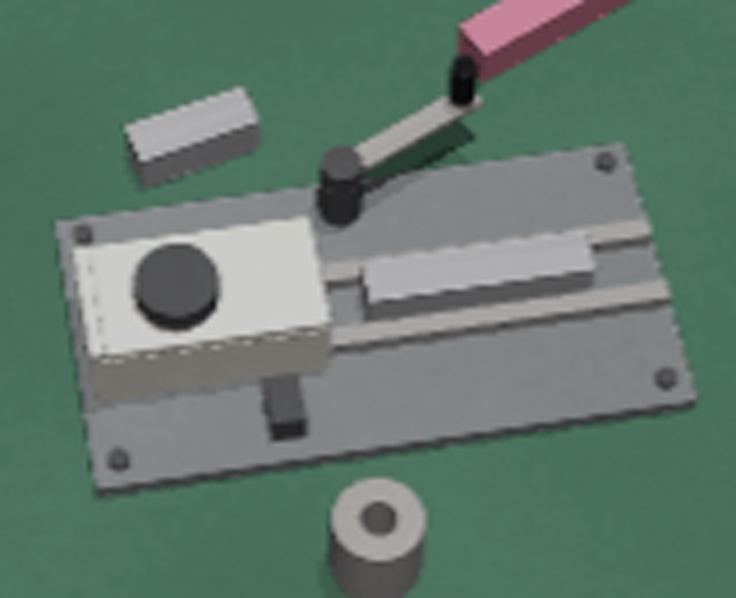

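```bash
cat > h.py <<'E'
import numpy as np
TOP=dict(K=np.array([[504.35936206,0,315.76056822],[0,504.35936206,243.59725912],[0,0,1]]),p=np.array([0.33125609,0.00426449,1.18437677]),R=np.array([[0.00503417,0.98340572,-0.18135005],[-0.99997633,0.00580133,0.00370011],[0.00469078,0.18132713,0.98341165]]))
SC=dict(K=np.array([[616.01573101,0,313.86794057],[0,616.01573101,228.43124348],[0,0,1]]),p=np.array([1.40343016,0.01565757,1.38245699]),R=np.array([[-0.00915657,-0.84128491,0.54051444],[0.99986996,-0.01487882,-0.0062199],[0.01327493,0.54038719,0.84131175]]))
def ray(c,u,v):
    k=c['K'];return c['R']@np.array([(u-k[0,2])/k[0,0],-(v-k[1,2])/k[1,1],-1])
def at(c,u,v,z):
    d=ray(c,u,v);return c['p']+d*(z-c['p'][2])/d[2]
def proj(c,P):
    q=c['R'].T@(np.asarray(P)-c['p']);k=c['K'];return np.array([k[0,0]*q[0]/-q[2]+k[0,2],k[1,1]*-q[1]/-q[2]+k[1,2]])
def tz(u,v,z): return at(TOP,205+(u+.5)/4.7-.5,190+(v+.5)/4.7-.5,z)
def sz(u,v,z): return at(SC,245+(u+.5)/4.6-.5,170+(v+.5)/4.6-.5,z)
E
cat > fit.py <<'E'
from h import *
F=np.array([[-.17,.09],[.17,.09],[.17,-.09],[-.17,-.09]])
T=np.array([tz(*p,.012)[:2] for p in [(55,143),(710,33),(775,372),(106,490)]])
S=np.array([sz(*p,.012)[:2] for p in [(693,402),(98,488),(57,222),(622,143)]])
def rigid(A,B):
    a=A.mean(0);b=B.mean(0);H=(A-a).T@(B-b);th=np.arctan2(H[0,1]-H[1,0],H[0,0]+H[1,1])
    R=np.array([[np.cos(th),-np.sin(th)],[np.sin(th),np.cos(th)]]);return R,b-R@a,th
R1,t1,a1=rigid(F,T);R2,t2,a2=rigid(F,S)
print(t1,np.degrees(a1),t2,np.degrees(a2)); print((T-(F@R1.T+t1))*1e3,(S-(F@R2.T+t2))*1e3)
R,t,a=rigid(np.r_[F,F],np.r_[T,S]); print("avg",t,np.degrees(a))
np.savez('fix.npz',R=R,t=t)
f=lambda P:(R.T@(P[:2]-t))*1e3
for n,P in dict(knobT=tz(291,472,.087),knobS=sz(463,63,.087),pivT=tz(444,378,.067),
 barTL=tz(152,263,.042),barTL2=tz(163,314,.042),barN=tz(418,220,.042),barN2=tz(422,270,.042),
 SbarNose=sz(361,262,.042),SbarNose2=sz(370,304,.042),SbarTail=sz(588,233,.042),SbarTail2=sz(594,266,.042),
 mouthT=tz(457,157,.062),mouthT2=tz(478,300,.062)).items(): print(n,P[:2],f(P))
E
python3 fit.py
```

```text
[0.54550435 0.05495029] -79.73704989989638 [0.54877362 0.05523237] -79.5648111568939
[[-0.64301698 -1.23343265]
 [-1.4246848   0.70798333]
 [ 1.01659346  1.9875834 ]
 [ 1.05110832 -1.46213408]] [[ 0.12265298 -2.71053036]
 [-1.58747759  2.03137482]
 [ 1.07729594  1.91560386]
 [ 0.38752867 -1.23644832]]
avg [0.54713899 0.05509133] -79.65102545031982
knobT [0.43031504 0.10669171] [ -71.74755916 -105.65378598]
knobS [0.42888788 0.1063576 ] [ -71.6752569  -107.11774898]
pivT [0.4771246  0.03698318] [  5.23595827 -72.12838497]
barTL [0.53625248 0.18120141] [-126.01418329   11.9454068 ]
barTL2 [0.5110298 0.1750016] [-124.44631444  -13.9807003 ]
barN [0.55848003 0.05134756] [ 5.72020545 10.4840034 ]
barN2 [0.53354889 0.04906589] [  3.48605014 -14.45144259]
SbarNose [0.53606058 0.04941096] [  3.59780442 -11.91862491]
SbarNose2 [0.56389278 0.05446563] [ 3.62522988 16.3688355 ]
SbarTail [0.5141565  0.17834381] [-127.17246449  -10.30446296]
SbarTail2 [0.53641511 0.18078788] [-125.57816536   12.03109856]
mouthT [0.58576817 0.03201598] [29.63943092 33.85542991]
mouthT2 [0.51555062 0.02123824] [ 27.62773494 -37.15595756]
```

```bash
python3 -m handwheel '[[0,0,-0.103,0,0,0,0],[0,0,-0.103,0,0,0,0],[0,0,-0.103,0,0,0,0],[0,0,-0.104,0,0,0,0],[0,0,0,-30,20,0,0],[0,0,0,-30,20,0,0],[0,0,0,-30,20,0,0],[0,0,0,-30,20,0,0],[0,0,0,-30,20,0,0],[0,0,0,-30,20,0,0],[0,0,0,-30,20,0,0],[0,0,0,-30,20,0,0]]' 40
cat > st.py <<'E'
from h import *
from station import get_obs
o=get_obs();d=np.load('fix.npz');R,t=d['R'],d['t']
T=o['tcp_pos'];p=R.T@(T[:2]-t)*1e3
f=R.T@o['wrist_force'][:2]
E=o['ee_rot'];ex=R.T@E[:2,0]
print('t %.2f'%o['t'],'fix',p.round(2),'z',(T[2]*1e3).round(2),'F',f.round(2),o['wrist_force'][2].round(2),'w',(o['gripper_width']*1e3).round(1),'xang',np.degrees(np.arctan2(ex[1],ex[0])).round(2),'tilt',E[:,2].round(4))
E
python3 st.py
```

```text
t: 1.1
tcp_pos: [0.3448, 0.3994, 0.2559]
ee_rot: [[-0.18, 0.984, -0.001], [0.984, 0.18, -0.001], [-0.0, -0.001, -1.0]]
wrist_force: [0.3, -0.1, -0.2]
gripper_width: -0.0002Traceback (most recent call last):
  File "st.py", line 7, in <module>
    print('t %.2f'%o['t'],'fix',p.round(2),'z',(T[2]*1e3).round(2),'F',f.round(2),o['wrist_force'][2].round(2),'w',(o['gripper_width']*1e3).round(1),'xang',np.degrees(np.arctan2(ex[1],ex[0])).round(2),'tilt',E[:,2].round(4))
                                                                                                                   ^^^^^^^^^^^^^^^^^^^^^^^^^^^^^^
AttributeError: 'float' object has no attribute 'round'
```

```bash
sed -i "s/(o\['gripper_width'\]\*1e3).round(1)/round(o['gripper_width']*1e3,1)/; s/o\['wrist_force'\]\[2\].round(2)/round(float(o['wrist_force'][2]),2)/" st.py
python3 -m handwheel '[[0,0,0,-30.7,19.6,0,0],[0,0,0,-30.7,19.6,0,0],[0,0,0,-30.7,19.6,0,0],[0,0,0,-30.7,19.6,0,0],[0,0,0,-30.7,19.6,0,0],[0,0,0,-30.7,19.6,0,0],[0,0,0,-30.7,19.6,0,0],[0,0,0,0,0,40,0],[0,0,0,0,0,40,0],[0,0,0,0,0,40,0],[0,0,0,0,0,30,0],[0,0,0,0,0,0,0]]'
python3 st.py
python3 - <<'E'
from station import *
import cv2
for n,s in(("top",(150,320,190,410)),("scene",(120,310,245,460))):
    i=camera(n)["img"][:,:,::-1];cv2.imwrite(f"pics/{n}1.png",cv2.resize(i[s[0]:s[1],s[2]:s[3]],None,fx=3.5,fy=3.5,interpolation=cv2.INTER_CUBIC))
E
```

```text
t: 2.1
tcp_pos: [0.5116, 0.2123, 0.099]
ee_rot: [[-0.18, 0.984, -0.014], [0.984, 0.18, -0.004], [-0.001, -0.015, -1.0]]
wrist_force: [-2.4, -0.4, -0.9]
gripper_width: 0.0003
t 2.10 fix [-161.03   -6.67] z 99.01 F [-0.04 -2.4 ] -0.88 w 0.3 xang -180.0 tilt [-0.0142 -0.004  -0.9999]
```

View pics/top1.png

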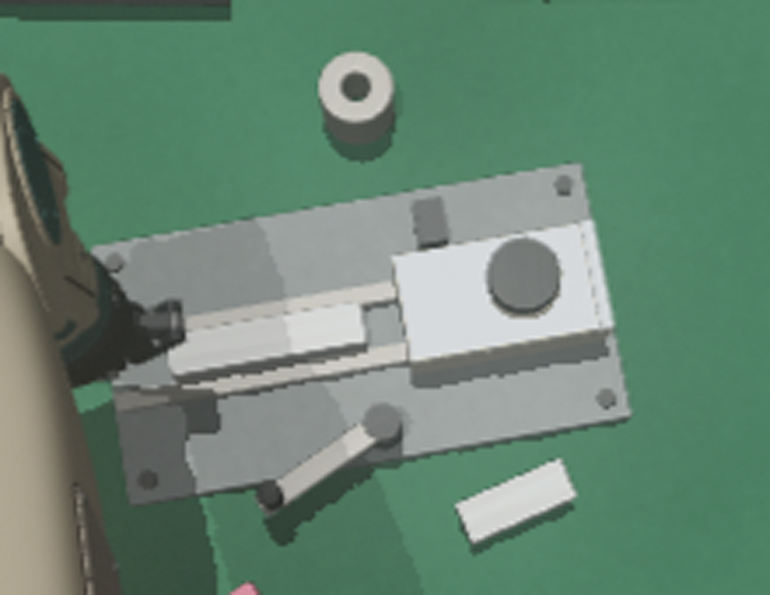

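View pics/scene1.png

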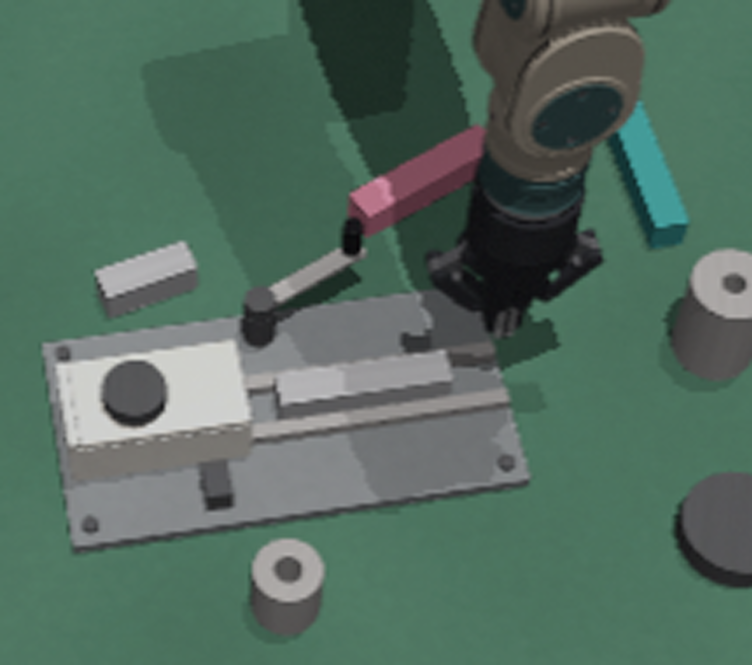

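```bash
python3 -m handwheel '[[0,0,0,0,0,0,0],[0,0,0,0,0,0,0]]'; python3 st.py
```

```text
t: 2.37
tcp_pos: [0.5202, 0.2152, 0.1092]
ee_rot: [[-0.18, 0.984, 0.005], [0.984, 0.18, 0.001], [0.001, 0.005, -1.0]]
wrist_force: [-0.5, 0.3, 0.5]
gripper_width: 0.0001
t 2.37 fix [-162.33    2.24] z 109.17 F [-0.4 -0.4] 0.52 w 0.1 xang -179.95 tilt [ 0.0051  0.0015 -1.    ]
```

```bash
python3 -m handwheel '[[0,0,0,0,0,10,0],[0,0,0,0,0,10,0],[0,0,0,0,0,10,0],[0,0,0,0,0,10,0],[0,0,0,0,0,6,0],[0,0,0,0,0,4,0],[0,0,0,0,0,2,0],[0,0,0,0,0,0,0],[0,0,0,0,0,0,0],[0,0,0,0,0,0,0]]'; python3 st.py;python3 - <<'E'
from station import *
import cv2
for n,s in(("scene",(120,310,245,460)),):
    i=camera(n)["img"][:,:,::-1];cv2.imwrite(f"pics/{n}2.png",cv2.resize(i[180:280,320:420],None,fx=6,fy=6,interpolation=cv2.INTER_CUBIC))
E
```

```text
t: 3.2
tcp_pos: [0.5184, 0.2145, 0.0547]
ee_rot: [[-0.18, 0.984, 0.001], [0.984, 0.18, 0.0], [0.0, 0.001, -1.0]]
wrist_force: [0.2, -0.5, 0.4]
gripper_width: 0.0002
t 3.20 fix [-161.98    0.34] z 54.72 F [0.49 0.16] 0.45 w 0.2 xang -179.97 tilt [ 9.e-04  2.e-04 -1.e+00]
```

View pics/scene2.png

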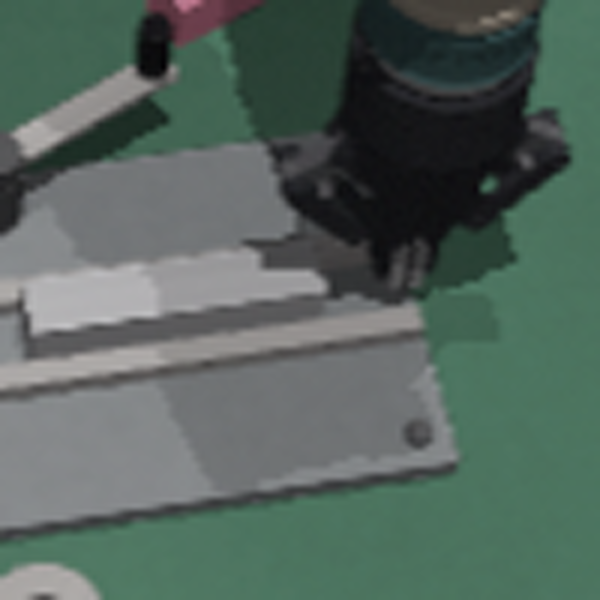

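```bash
python3 -m handwheel '[[0,0,0,-3,0,2,0],[0,0,0,-3,0,0,0],[0,0,0,-3,0,0,0],[0,0,0,-3,0,0,0],[0,0,0,-3,0,0,0],[0,0,0,-3,0,0,0],[0,0,0,-2,0,0,0],[0,0,0,-2,0,0,0]]'; python3 st.py;python3 -m handwheel '[[0,0,0,-2,0,0,0],[0,0,0,-2,0,0,0],[0,0,0,-2,0,0,0]]'; python3 st.py;python3 -m handwheel '[[0,0,0,-2,0,0,0],[0,0,0,-2,0,0,0],[0,0,0,-2,0,0,0]]'; python3 st.py;python3 -m handwheel '[[0,0,0,-2,0,0,0],[0,0,0,-2,0,0,0],[0,0,0,-2,0,0,0]]'; python3 st.py
```

```text
t: 3.92
tcp_pos: [0.5219, 0.1926, 0.0523]
ee_rot: [[-0.18, 0.984, -0.0], [0.984, 0.18, 0.001], [0.001, 0.0, -1.0]]
wrist_force: [-0.3, 1.6, -0.3]
gripper_width: -0.0001
t 3.92 fix [-1.3981e+02 -1.1000e-01] z 52.34 F [-1.67 -0.04] -0.28 w -0.1 xang -179.98 tilt [-1.e-04  6.e-04 -1.e+00]
t: 4.17
tcp_pos: [0.5229, 0.187, 0.0523]
ee_rot: [[-0.181, 0.984, -0.0], [0.984, 0.181, 0.001], [0.001, 0.0, -1.0]]
wrist_force: [-0.6, 2.3, -0.9]
gripper_width: -0.0
t 4.17 fix [-1.3414e+02 -1.2000e-01] z 52.33 F [-2.42 -0.2 ] -0.92 w -0.0 xang -179.95 tilt [-1.e-04  7.e-04 -1.e+00]
t: 4.42
tcp_pos: [0.524, 0.1809, 0.0523]
ee_rot: [[-0.18, 0.984, -0.0], [0.984, 0.18, 0.0], [0.0, 0.0, -1.0]]
wrist_force: [0.0, 1.1, 0.7]
gripper_width: -0.0003
t 4.42 fix [-127.9    -0.13] z 52.32 F [-1.13  0.21] 0.66 w -0.3 xang -179.96 tilt [-0.e+00  2.e-04 -1.e+00]
t: 4.67
tcp_pos: [0.5251, 0.1749, 0.0523]
ee_rot: [[-0.18, 0.984, -0.0], [0.984, 0.18, 0.0], [0.0, -0.0, -1.0]]
wrist_force: [-0.1, 2.0, 0.6]
gripper_width: -0.0001
t 4.67 fix [-121.78   -0.13] z 52.33 F [-2.01  0.31] 0.57 w -0.1 xang -179.97 tilt [-0.e+00  1.e-04 -1.e+00]
```

```bash
python3 -m handwheel '[[0,0,0,-2.5,0,0,0],[0,0,0,-2.5,0,0,0],[0,0,0,-2.5,0,0,0],[0,0,0,-2.5,0,0,0],[0,0,0,-2.5,0,0,0],[0,0,0,-2.5,0,0,0],[0,0,0,-2.5,0,0,0],[0,0,0,-2.5,0,0,0],[0,0,0,-2.5,0,0,0],[0,0,0,-2.5,0,0,0],[0,0,0,-2.5,0,0,0]]'>/dev/null; python3 st.py
python3 -m handwheel '[[0,0,0,-1.5,0,0,0],[0,0,0,-1.5,0,0,0]]'>/dev/null; python3 st.py
python3 -m handwheel '[[0,0,0,-1.5,0,0,0],[0,0,0,-1.5,0,0,0]]'>/dev/null; python3 st.py
python3 -m handwheel '[[0,0,0,-1.5,0,0,0],[0,0,0,-1.5,0,0,0]]'>/dev/null; python3 st.py
```

```text
t 5.58 fix [-94.22  -0.11] z 52.32 F [-2.38 -0.31] 1.81 w 0.2 xang -179.97 tilt [-0.  0. -1.]
t 5.75 fix [-91.27  -0.12] z 52.33 F [-1.86  0.13] 0.41 w 0.2 xang -179.97 tilt [-0.e+00  1.e-04 -1.e+00]
t 5.92 fix [-88.35  -0.11] z 52.34 F [-1.74  0.29] 0.53 w 0.2 xang -179.96 tilt [-0.e+00  1.e-04 -1.e+00]
t 6.08 fix [-85.37  -0.1 ] z 52.31 F [-2.15 -0.1 ] 0.3 w 0.2 xang -179.96 tilt [-0.  0. -1.]
```

```bash
python3 -m handwheel '[[0,0,0,-1,0,0,0]]'>/dev/null; python3 st.py
python3 -m handwheel '[[0,0,0,-1,0,0,0]]'>/dev/null; python3 st.py
python3 -m handwheel '[[0,0,0,-1,0,0,0]]'>/dev/null; python3 st.py
python3 -m handwheel '[[0,0,0,-1,0,0,0]]'>/dev/null; python3 st.py
```

```text
t 6.17 fix [-84.31  -0.1 ] z 52.33 F [-1.87 -0.14] 0.08 w -0.0 xang -179.97 tilt [ 0. -0. -1.]
t 6.25 fix [-83.36  -0.09] z 52.33 F [-2.54 -0.91] 1.25 w -0.1 xang -179.97 tilt [ 1.e-04  0.e+00 -1.e+00]
t 6.33 fix [-82.38  -0.1 ] z 52.33 F [-1.95  0.63] -0.48 w -0.2 xang -179.96 tilt [ 0.  0. -1.]
t 6.42 fix [-81.4   -0.09] z 52.33 F [-1.77 -0.57] 0.19 w 0.1 xang -179.97 tilt [ 0.e+00  1.e-04 -1.e+00]
```

```bash
cat > fx.py <<'E'
import sys
from h import *
from station import get_obs
E
python3 - <<'E'
from station import *
import cv2
i=camera("top")["img"][:,:,::-1];cv2.imwrite("pics/top3.png",cv2.resize(i[190:300,205:375],None,fx=4.7,fy=4.7,interpolation=cv2.INTER_CUBIC))
E
```

```text
(no output)
```

View pics/top3.png

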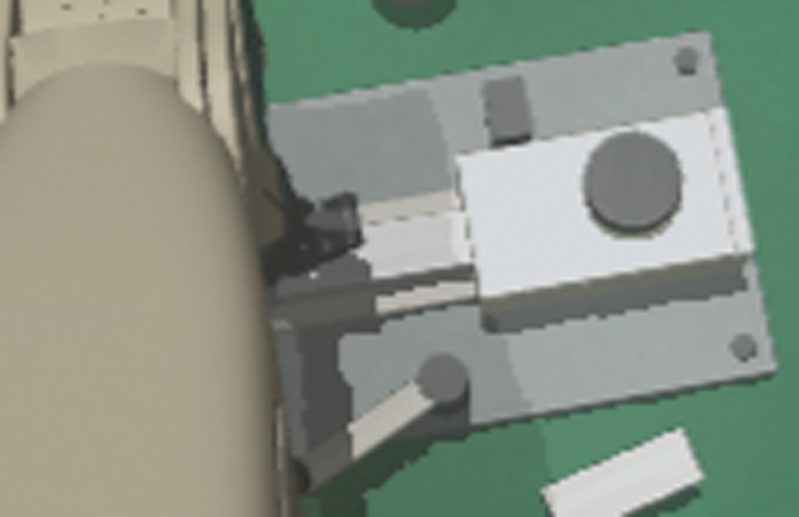

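The bar's nose is inside the hood (mouth edge near (465,230) in the zoom), lever and short bar untouched. I'm continuing in feel steps.

```bash
python3 -m handwheel '[[0,0,0,-1,0,0,0]]'>/dev/null; python3 st.py
python3 -m handwheel '[[0,0,0,-1,0,0,0]]'>/dev/null; python3 st.py
python3 -m handwheel '[[0,0,0,-1,0,0,0]]'>/dev/null; python3 st.py
python3 -m handwheel '[[0,0,0,-1,0,0,0]]'>/dev/null; python3 st.py
```

```text
t 6.55 fix [-8.048e+01 -8.000e-02] z 52.34 F [-1.73  0.08] 0.18 w -0.1 xang -179.96 tilt [ 0.e+00  1.e-04 -1.e+00]
t 6.63 fix [-79.43  -0.09] z 52.31 F [-2.5  -0.05] 0.66 w 0.2 xang -179.96 tilt [ 0.  0. -1.]
t 6.72 fix [-78.4   -0.08] z 52.33 F [-2.45 -0.12] 0.39 w -0.6 xang -179.96 tilt [ 1.e-04  0.e+00 -1.e+00]
t 6.80 fix [-77.38  -0.12] z 52.33 F [-2.35  0.03] 0.74 w -0.0 xang -179.97 tilt [-0.  0. -1.]
```

```bash
python3 -m handwheel '[[0,0,0,-1,0,0,0]]'>/dev/null; python3 st.py
python3 -m handwheel '[[0,0,0,-1,0,0,0]]'>/dev/null; python3 st.py
python3 -m handwheel '[[0,0,0,-1,0,0,0]]'>/dev/null; python3 st.py
python3 -m handwheel '[[0,0,0,-1,0,0,0]]'>/dev/null; python3 st.py
```

```text
t 6.88 fix [-76.37  -0.12] z 52.29 F [-2.57  0.56] 0.32 w -0.2 xang -179.97 tilt [-1.e-04  0.e+00 -1.e+00]
t 6.97 fix [-75.35  -0.11] z 52.31 F [-2.16 -0.42] 0.78 w -0.1 xang -179.97 tilt [-0.  0. -1.]
t 7.05 fix [-74.35  -0.13] z 52.31 F [-1.88  0.54] 1.01 w 0.3 xang -179.97 tilt [-1.e-04 -0.e+00 -1.e+00]
t 7.13 fix [-73.35  -0.1 ] z 52.31 F [-1.7 -1.1] 0.38 w 0.1 xang -179.97 tilt [-0. -0. -1.]
```

```bash
python3 -m handwheel '[[0,0,0,-1,0,0,0]]'>/dev/null; python3 st.py
python3 -m handwheel '[[0,0,0,-1,0,0,0]]'>/dev/null; python3 st.py
python3 -m handwheel '[[0,0,0,-1,0,0,0]]'>/dev/null; python3 st.py
python3 -m handwheel '[[0,0,0,-1,0,0,0]]'>/dev/null; python3 st.py
```

```text
t 7.22 fix [-72.36  -0.13] z 52.33 F [-2.99  0.51] 1.0 w -0.1 xang -179.97 tilt [-0.  0. -1.]
t 7.30 fix [-71.34  -0.09] z 52.34 F [-1.24 -0.06] 1.01 w 0.1 xang -179.97 tilt [ 0.  0. -1.]
t 7.38 fix [-70.33  -0.08] z 52.32 F [-2.46  0.01] 0.01 w -0.1 xang -179.97 tilt [ 0.  0. -1.]
t 7.47 fix [-69.36  -0.1 ] z 52.31 F [-2.36 -0.3 ] 0.66 w -0.1 xang -179.97 tilt [-0. -0. -1.]
```

```bash
python3 -m handwheel '[[0,0,0,-1,0,0,0]]'>/dev/null; python3 st.py
python3 -m handwheel '[[0,0,0,-1,0,0,0]]'>/dev/null; python3 st.py
python3 -m handwheel '[[0,0,0,-1,0,0,0]]'>/dev/null; python3 st.py
python3 -m handwheel '[[0,0,0,-1,0,0,0]]'>/dev/null; python3 st.py
```

```text
t 7.55 fix [-68.36  -0.12] z 52.31 F [-1.93 -0.01] 0.5 w 0.3 xang -179.97 tilt [-1.e-04  0.e+00 -1.e+00]
t 7.63 fix [-67.37  -0.1 ] z 52.31 F [-2.9  -0.54] 1.1 w 0.3 xang -179.97 tilt [ 0.  0. -1.]
t 7.72 fix [-66.35  -0.11] z 52.29 F [-2.08  0.05] 0.7 w -0.2 xang -179.97 tilt [-0. -0. -1.]
t 7.80 fix [-65.37  -0.09] z 52.31 F [-2.25 -1.05] 0.38 w -0.3 xang -179.96 tilt [ 0.  0. -1.]
```

```bash
python3 -m handwheel '[[0,0,0,-1,0,0,0]]'>/dev/null; python3 st.py
python3 -m handwheel '[[0,0,0,-1,0,0,0]]'>/dev/null; python3 st.py
python3 -m handwheel '[[0,0,0,-1,0,0,0]]'>/dev/null; python3 st.py
python3 -m handwheel '[[0,0,0,-1,0,0,0]]'>/dev/null; python3 st.py
```

```text
t 7.88 fix [-64.36  -0.11] z 52.3 F [-2.21  0.55] 0.55 w -0.0 xang -179.97 tilt [-0. -0. -1.]
t 7.97 fix [-63.37  -0.08] z 52.33 F [-1.92  0.28] 1.39 w -0.4 xang -179.97 tilt [ 0.  0. -1.]
t 8.05 fix [-62.35  -0.09] z 52.32 F [-2.36 -0.09] 0.79 w 0.3 xang -179.97 tilt [-0. -0. -1.]
t 8.13 fix [-61.34  -0.07] z 52.32 F [-1.08 -0.14] -0.32 w 0.1 xang -179.97 tilt [ 1.e-04  0.e+00 -1.e+00]
```

```bash
python3 -m handwheel '[[0,0,0,-1,0,0,0]]'>/dev/null; python3 st.py
python3 -m handwheel '[[0,0,0,-1,0,0,0]]'>/dev/null; python3 st.py
python3 -m handwheel '[[0,0,0,-1,0,0,0]]'>/dev/null; python3 st.py
python3 -m handwheel '[[0,0,0,-1,0,0,0]]'>/dev/null; python3 st.py
```

```text
t 8.22 fix [-60.62  -0.1 ] z 52.31 F [-4.73  0.14] 0.91 w -0.1 xang -179.96 tilt [-1.e-04  9.e-04 -1.e+00]
t 8.30 fix [-60.5   -0.11] z 52.33 F [-7.23  0.11] 1.68 w 0.2 xang -179.94 tilt [-5.0e-04  3.3e-03 -1.0e+00]
t 8.38 fix [-59.99  -0.13] z 52.37 F [-7.91 -0.16] 0.6 w -0.2 xang -179.92 tilt [-7.0e-04  4.5e-03 -1.0e+00]
t 8.47 fix [-59.14  -0.11] z 52.38 F [-7.68  0.6 ] 2.16 w -0.0 xang -179.91 tilt [-6.0e-04  4.5e-03 -1.0e+00]
```

```bash
python3 -m handwheel '[[0,0,0,-1,0,0,0],[0,0,0,-1,0,0,0]]'>/dev/null; python3 st.py
python3 -m handwheel '[[0,0,0,-1,0,0,0],[0,0,0,0,0,0,0]]'>/dev/null; python3 st.py
```

```text
t 8.63 fix [-57.2   -0.12] z 52.38 F [-7.85  0.32] 1.41 w -0.0 xang -179.9 tilt [-7.0e-04  4.6e-03 -1.0e+00]
t 8.80 fix [-56.04  -0.13] z 52.37 F [-6.97 -0.81] 1.89 w -0.1 xang -179.91 tilt [-6.0e-04  4.2e-03 -1.0e+00]
```

```bash
python3 -m handwheel '[[0,0,0,-0.5,0,0,0],[0,0,0,0,0,0,0],[0,0,0,0,0,0,0]]'>/dev/null; python3 st.py
python3 - <<'E'
from station import *
import cv2
i=camera("scene")["img"][:,:,::-1];cv2.imwrite("pics/scene4.png",cv2.resize(i[170:300,245:405],None,fx=4.6,fy=4.6,interpolation=cv2.INTER_CUBIC))
E
```

```text
t 9.05 fix [-55.6   -0.12] z 52.37 F [-7.71  0.48] 2.4 w 0.2 xang -179.91 tilt [-6.0e-04  4.2e-03 -1.0e+00]
```

View pics/scene4.png

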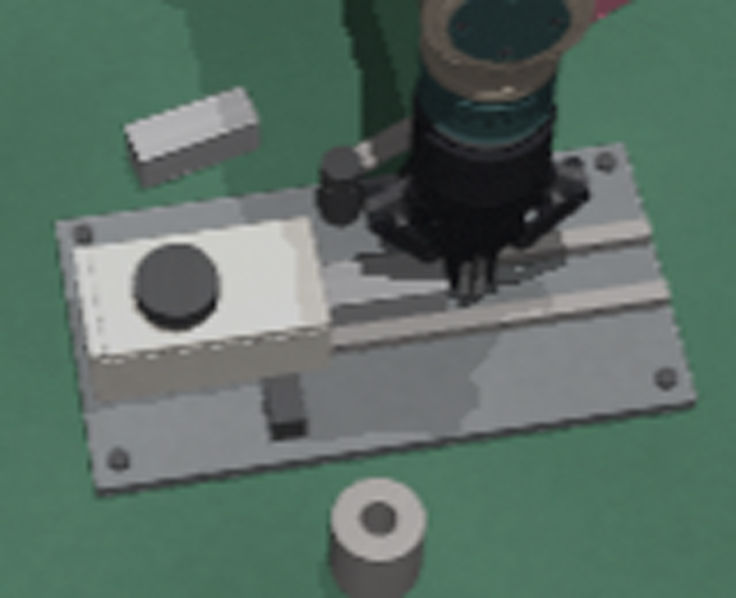

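Plunger pressed: contact at -60.6, now at -55.6 in fixture x (5.0 mm). I'm backing off and rising.

```bash
python3 -m handwheel '[[0,0,0,2,0,0,0],[0,0,0,4,0,0,0],[0,0,0,5,0,0,0],[0,0,0,5,0,0,0],[0,0,0,0,0,-10,0],[0,0,0,0,0,-25,0],[0,0,0,0,0,-30,0],[0,0,0,0,0,-30,0],[0,0,0,0,0,-20,0],[0,0,0,0,0,-10,0],[0,0,0,0,0,0,0],[0,0,0,0,0,0,0]]'>/dev/null; python3 st.py
python3 -m handwheel '[[0,0,0,15,0,0,0],[0,0,0,25,0,0,0],[0,0,0,25,0,0,0],[0,0,0,20,0,0,0],[0,0,0,5,0,0,0],[0,0,0,0,0,0,0],[0,0,0,0,0,0,0]]'>/dev/null; python3 st.py
python3 - <<'E'
from station import *
import cv2
i=camera("top")["img"][:,:,::-1];cv2.imwrite("pics/top5.png",cv2.resize(i[190:300,205:375],None,fx=4.7,fy=4.7,interpolation=cv2.INTER_CUBIC))
i=camera("scene")["img"][:,:,::-1];cv2.imwrite("pics/scene5.png",cv2.resize(i[170:300,245:405],None,fx=4.6,fy=4.6,interpolation=cv2.INTER_CUBIC))
E
```

```text
t 10.10 fix [-69.9   -0.08] z 177.43 F [ 0.16 -0.27] -0.25 w 0.1 xang -179.97 tilt [ 6.e-04 -2.e-04 -1.e+00]
t 10.68 fix [-159.58   -1.19] z 175.74 F [0.11 0.34] 0.29 w -0.4 xang -179.94 tilt [-0.0027 -0.0015 -1.    ]
```

View pics/top5.png

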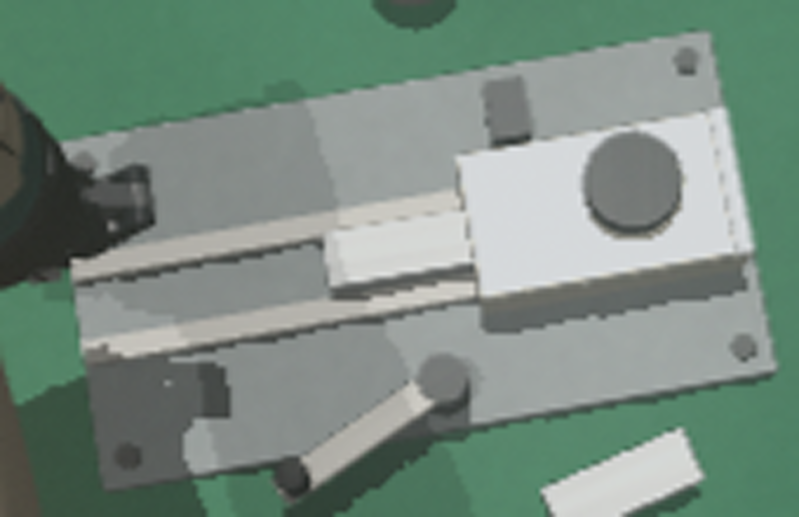

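View pics/scene5.png

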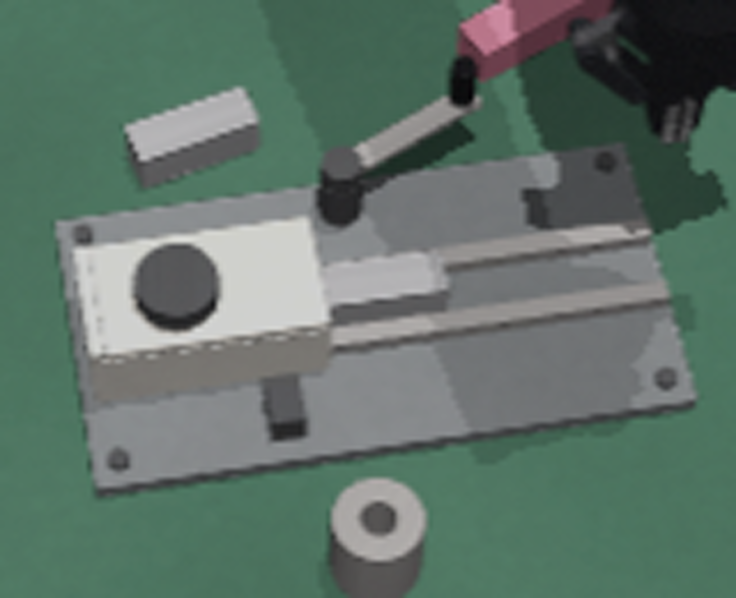

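```bash
cat >> fit.py <<'E'
print('tail',f(tz(325,236,.042)),f(tz(332,290,.042)),f(sz(440,252,.042)),f(sz(447,282,.042)))
from station import get_obs
print(get_obs()['joint_positions'])
E
python3 fit.py|tail -2
python3 -m handwheel '[[0,0,-0.11,-15,-15,0,0],[0,0,-0.11,-15,-20,0,0],[0,0,-0.11,-15,-20,0,0],[0,0,-0.11,-15,-20,0,0],[0,0,0,-5,-20,0,0],[0,0,0,-5,-20,0,0],[0,0,0,0,0,0,0],[0,0,0,0,0,0,0]]' >/dev/null; python3 st.py
```

```text
[ 1.55988866e+01  1.24525859e+01 -1.59093938e+01  6.17288594e+01
 -2.78592257e-02  5.26658604e+00]
t 11.45 fix [-60.88 -96.21] z 177.26 F [0.23 0.72] -0.01 w -0.2 xang -154.92 tilt [ 1.e-04  1.e-04 -1.e+00]
```

```bash
python3 -m handwheel '[[0,0,0,7,-20,0,0],[0,0,0,7.3,-19.5,0,0],[0,0,0,0,0,0,0],[0,0,0,0,0,15,0],[0,0,0,0,0,25,0],[0,0,0,0,0,25,0],[0,0,0,0,0,15,0],[0,0,0,0,0,7,0],[0,0,0,0,0,3,0],[0,0,0,0,0,0,0],[0,0,0,0,0,0,0]]' >/dev/null; python3 st.py
python3 - <<'E'
from station import *
import cv2
i=camera("top")["img"][:,:,::-1];cv2.imwrite("pics/top6.png",cv2.resize(i[190:340,205:375],None,fx=4,fy=4,interpolation=cv2.INTER_CUBIC))
i=camera("scene")["img"][:,:,::-1];cv2.imwrite("pics/scene6.png",cv2.resize(i[130:260,245:405],None,fx=4.6,fy=4.6,interpolation=cv2.INTER_CUBIC))
E
```

```text
t 12.37 fix [ -58.06 -136.09] z 88.11 F [ 0.25 -0.25] 0.4 w -0.2 xang -154.75 tilt [ 1.8e-03  1.0e-04 -1.0e+00]
```

View pics/top6.png

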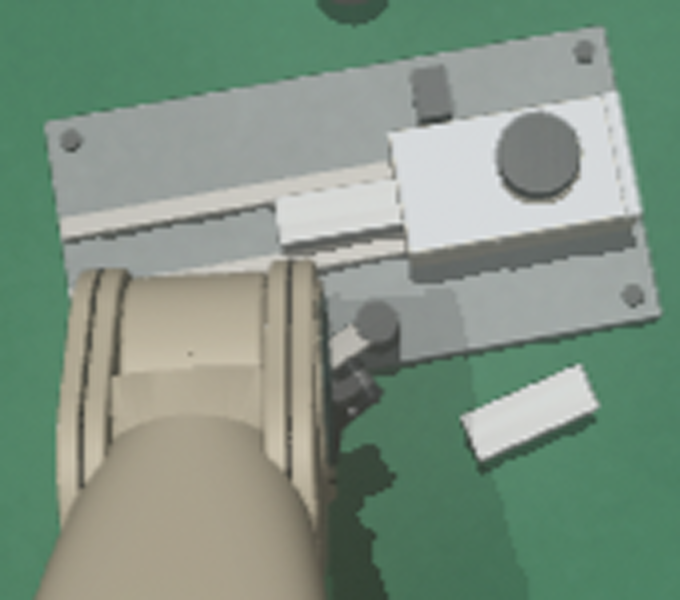

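View pics/scene6.png

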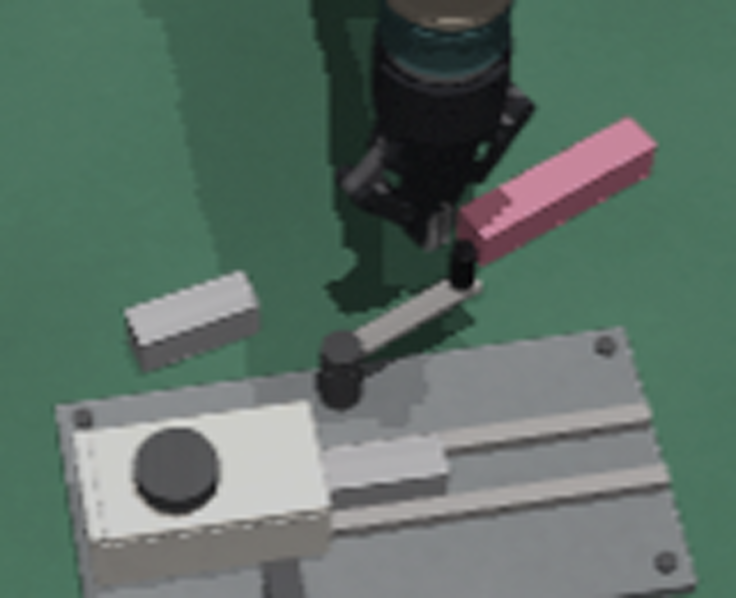

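```bash
python3 -m handwheel '[[0,0,0,0,3,0,0],[0,0,0,0,3,0,0],[0,0,0,0,3,0,0]]' >/dev/null; python3 st.py
python3 -m handwheel '[[0,0,0,0,2,0,0],[0,0,0,0,2,0,0]]' >/dev/null; python3 st.py
python3 -m handwheel '[[0,0,0,0,2,0,0],[0,0,0,0,2,0,0]]' >/dev/null; python3 st.py
```

```text
t 12.72 fix [ -62.03 -128.39] z 87.88 F [ 0.96 -0.7 ] -0.17 w 0.2 xang -154.76 tilt [ 1.5e-03  2.0e-04 -1.0e+00]
t 12.88 fix [ -63.8  -125.15] z 87.49 F [-0.07 -0.18] -0.36 w -0.0 xang -154.75 tilt [ 4.e-04  0.e+00 -1.e+00]
t 13.05 fix [ -65.37 -122.41] z 87.17 F [ 0.94 -1.31] 0.81 w 0.1 xang -154.76 tilt [-1.2e-03 -7.0e-04 -1.0e+00]
```

```bash
cat >> st.py <<'E'
r=p-np.array([5,-70]);E2=R.T@E[:2,:2]
print('  rel pivot in tool',(E2.T@r).round(2),'F tool',(E2.T@f).round(2),'a(tool)',round(float(np.arctan2(ex[1],-ex[0])),3))
E
python3 -m handwheel '[[0,0,0.05,0.84,4.3,0,0],[0,0,0.05,0.84,4.3,0,0],[0,0,0.05,0.84,4.3,0,0],[0,0,0.05,0.84,4.3,0,0]]' >/dev/null; python3 st.py
python3 -m handwheel '[[0,0,0.05,0.84,4.3,0,0],[0,0,0.05,0.84,4.3,0,0],[0,0,0.05,0.84,4.3,0,0],[0,0,0.05,0.84,4.3,0,0]]' >/dev/null; python3 st.py
```

```text
t 13.38 fix [ -74.49 -107.69] z 87.0 F [ 1.63 -0.51] 0.3 w 0.0 xang -166.37 tilt [-0.0014 -0.0012 -1.    ]
  rel pivot in tool [ 86.13 -17.9 ] F tool [-1.46 -0.88] a(tool) -0.238
t 13.72 fix [-80.68 -91.44] z 86.92 F [ 1.11 -0.61] 0.31 w -0.2 xang -177.83 tilt [-0.0018 -0.0011 -1.    ]
  rel pivot in tool [ 86.43 -18.17] F tool [-1.08 -0.65] a(tool) -0.038
```

```bash
python3 -m handwheel '[[0,0,0.05,0.8,4.3,0,0],[0,0,0.05,0.8,4.3,0,0],[0,0,0.05,0.8,4.3,0,0],[0,0,0.05,0.8,4.3,0,0]]' >/dev/null; python3 st.py
python3 -m handwheel '[[0,0,0.05,0.8,4.3,0,0],[0,0,0.05,0.8,4.3,0,0],[0,0,0.05,0.8,4.3,0,0],[0,0,0.05,0.8,4.3,0,0]]' >/dev/null; python3 st.py
python3 - <<'E'
from station import *
import cv2
i=camera("scene")["img"][:,:,::-1];cv2.imwrite("pics/scene7.png",cv2.resize(i[140:270,245:405],None,fx=4.6,fy=4.6,interpolation=cv2.INTER_CUBIC))
E
```

```text
t 14.05 fix [-83.37 -74.31] z 86.84 F [ 1.1  -2.11] -0.22 w 0.1 xang 170.72 tilt [-2.1e-03 -8.0e-04 -1.0e+00]
  rel pivot in tool [ 86.51 -18.5 ] F tool [-1.42 -1.9 ] a(tool) 0.162
t 14.38 fix [-82.56 -56.95] z 86.78 F [ 0.15 -1.18] 0.62 w 0.0 xang 159.26 tilt [-2.4e-03 -5.0e-04 -1.0e+00]
  rel pivot in tool [ 86.51 -18.8 ] F tool [-0.56 -1.05] a(tool) 0.362
```

View pics/scene7.png

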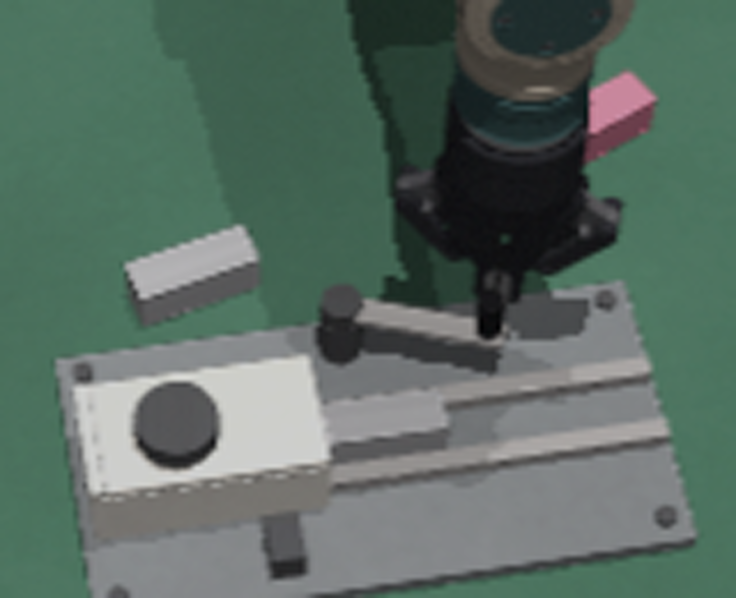

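The lever is following: knob at (490,315) in the zoom, just ahead of the fingers. I'm continuing.

```bash
python3 -m handwheel '[[0,0,0.05,0.8,4.37,0,0],[0,0,0.05,0.8,4.37,0,0],[0,0,0.05,0.8,4.37,0,0],[0,0,0.05,0.8,4.37,0,0],[0,0,0.05,0.8,4.37,0,0],[0,0,0.05,0.8,4.37,0,0],[0,0,0.05,0.8,4.37,0,0],[0,0,0.05,0.8,4.37,0,0]]' >/dev/null; python3 st.py
python3 -m handwheel '[[0,0,0.05,0.8,4.37,0,0],[0,0,0.05,0.8,4.37,0,0],[0,0,0.05,0.8,4.37,0,0],[0,0,0.05,0.8,4.37,0,0],[0,0,0.05,0.8,4.37,0,0],[0,0,0.05,0.8,4.37,0,0],[0,0,0.05,0.8,4.37,0,0],[0,0,0.05,0.8,4.37,0,0]]' >/dev/null; python3 st.py
```

```text
t 15.10 fix [-70.51 -23.95] z 86.75 F [-0.36 -2.2 ] -0.36 w -0.4 xang 136.42 tilt [-2.5e-03  1.0e-04 -1.0e+00]
  rel pivot in tool [ 86.45 -18.7 ] F tool [-1.25 -1.84] a(tool) 0.761
t 15.77 fix [-46.55   1.92] z 86.75 F [-0.83 -0.96] 0.06 w 0.2 xang 113.5 tilt [-2.3e-03  8.0e-04 -1.0e+00]
  rel pivot in tool [ 86.51 -18.59] F tool [-0.55 -1.15] a(tool) 1.161
```

```bash
python3 -m handwheel '[[0,0,0.05,0.8,4.37,0,0],[0,0,0.05,0.8,4.37,0,0],[0,0,0.05,0.8,4.37,0,0],[0,0,0.05,0.8,4.37,0,0],[0,0,0,0,0,0,0]]' >/dev/null; python3 st.py
python3 -m handwheel '[[0,0,0.03,0.5,2.6,0,0],[0,0,0,0,0,0,0]]' >/dev/null; python3 st.py
python3 - <<'E'
from station import *
import cv2
i=camera("scene")["img"][:,:,::-1];cv2.imwrite("pics/scene8.png",cv2.resize(i[170:300,245:405],None,fx=4.6,fy=4.6,interpolation=cv2.INTER_CUBIC))
E
```

```text
t 16.18 fix [-30.58  11.48] z 86.93 F [0.76 0.15] -0.21 w 0.0 xang 102.09 tilt [-7.e-04  4.e-04 -1.e+00]
  rel pivot in tool [ 87.13 -17.72] F tool [-0.01  0.78] a(tool) 1.36
t 16.35 fix [-28.45  12.49] z 87.07 F [-0.3  -0.69] -0.53 w 0.2 xang 100.46 tilt [-4.e-04  5.e-04 -1.e+00]
  rel pivot in tool [ 87.19 -17.92] F tool [-0.62 -0.42] a(tool) 1.388
```

View pics/scene8.png

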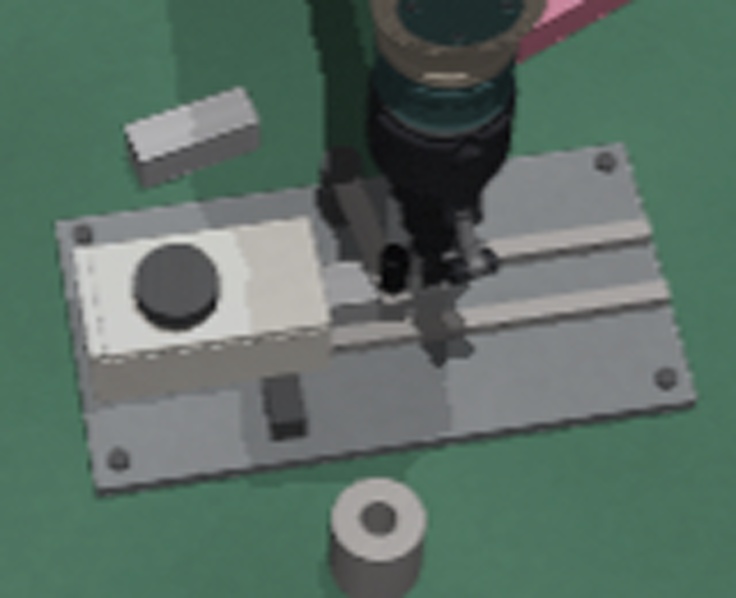

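```bash
python3 -m handwheel '[[0,0,0.03,0.4,2.6,0,0],[0,0,0.03,0.4,2.6,0,0],[0,0,0.03,0.4,2.6,0,0]]' >/dev/null; python3 st.py
python3 -m handwheel '[[0,0,0.03,0.4,2.6,0,0]]' >/dev/null; python3 st.py
python3 -m handwheel '[[0,0,0.02,0.3,1.7,0,0]]' >/dev/null; python3 st.py
python3 -m handwheel '[[0,0,0.02,0.3,1.7,0,0]]' >/dev/null; python3 st.py
```

```text
t 16.65 fix [-21.36  15.06] z 87.2 F [-1.73  0.29] -0.57 w 0.0 xang 95.29 tilt [ 2.0e-04  1.2e-03 -1.0e+00]
  rel pivot in tool [ 87.13 -18.41] F tool [ 0.45 -1.7 ] a(tool) 1.478
t 16.73 fix [-18.78  15.75] z 87.2 F [-0.85  0.04] -1.29 w -0.2 xang 93.57 tilt [ 2.0e-04  1.2e-03 -1.0e+00]
  rel pivot in tool [ 87.06 -18.39] F tool [ 0.09 -0.85] a(tool) 1.508
t 16.82 fix [-16.94  16.2 ] z 87.24 F [-1.57  0.56] -1.16 w 0.1 xang 92.41 tilt [ 3.e-04  9.e-04 -1.e+00]
  rel pivot in tool [ 87.04 -18.3 ] F tool [ 0.63 -1.55] a(tool) 1.529
t 16.90 fix [-15.17  16.6 ] z 87.29 F [-0.82  0.21] -0.94 w 0.1 xang 91.24 tilt [ 4.e-04  7.e-04 -1.e+00]
  rel pivot in tool [ 87.02 -18.29] F tool [ 0.23 -0.81] a(tool) 1.549
```

```bash
python3 -m handwheel '[[0,0,0.02,0.2,1.7,0,0]]' >/dev/null; python3 st.py
python3 -m handwheel '[[0,0,0,0,1,0,0]]' >/dev/null; python3 st.py
python3 -m handwheel '[[0,0,0,0,1,0,0]]' >/dev/null; python3 st.py
```

```text
t 16.98 fix [-14.38  16.84] z 87.3 F [-6.63  0.66] 0.09 w -0.2 xang 90.08 tilt [-0.      0.0036 -1.    ]
  rel pivot in tool [ 86.86 -19.26] F tool [ 0.67 -6.62] a(tool) 1.569
t 17.07 fix [-14.3   16.85] z 87.34 F [-9.65  1.13] 0.21 w 0.2 xang 90.1 tilt [-3.0e-04  6.2e-03 -1.0e+00]
  rel pivot in tool [ 86.89 -19.15] F tool [ 1.15 -9.64] a(tool) 1.569
t 17.15 fix [-14.23  16.79] z 87.33 F [-11.44   1.34] 0.19 w -0.1 xang 90.17 tilt [-6.0e-04  8.2e-03 -1.0e+00]
  rel pivot in tool [ 86.85 -18.97] F tool [  1.38 -11.43] a(tool) 1.568
```

Firm stop at lever angle ≈ 1.57 (about 11 N with no further motion). I'm backing off.

```bash
python3 -m handwheel '[[0,0,0,0,-2,0,0],[0,0,0,0,-4,0,0],[0,0,0,0,-7,0,0],[0,0,0,0,-7,0,0],[0,0,0,0,-5,0,0],[0,0,0,0,0,-20,0],[0,0,0,0,0,-30,0],[0,0,0,0,0,-30,0],[0,0,0,0,0,-20,0],[0,0,0,0,-20,0,0],[0,0,0,0,-30,0,0],[0,0,0,0,-30,0,0]]' >/dev/null
python3 -m handwheel '[[0,0,0,0,-30,0,0],[0,0,0,0,-30,0,0],[0,0,0,0,-15,0,0],[0,0,0,0,0,0,0],[0,0,0,0,0,0,0],[0,0,0,0,0,0,0]]' >/dev/null;python3 st.py
python3 - <<'E'
from station import *
import cv2
i=camera("top")["img"][:,:,::-1];cv2.imwrite("pics/top9f.png",i);cv2.imwrite("pics/top9.png",cv2.resize(i[190:300,205:375],None,fx=4.7,fy=4.7,interpolation=cv2.INTER_CUBIC))
i=camera("scene")["img"][:,:,::-1];cv2.imwrite("pics/scene9f.png",i);cv2.imwrite("pics/scene9.png",cv2.resize(i[170:300,245:405],None,fx=4.6,fy=4.6,interpolation=cv2.INTER_CUBIC))
E
```

```text
t 18.65 fix [-190.72   16.24] z 187.22 F [-0.2  -0.11] -0.26 w -0.1 xang 90.08 tilt [-1.e-04 -8.e-04 -1.e+00]
  rel pivot in tool [  86.5  -195.61] F tool [-0.11 -0.2 ] a(tool) 1.569
```

View pics/top9.png

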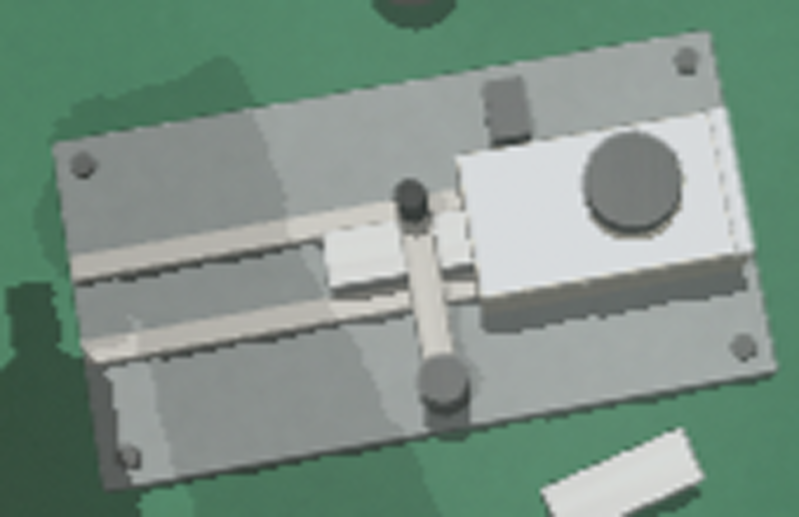

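View pics/scene9.png

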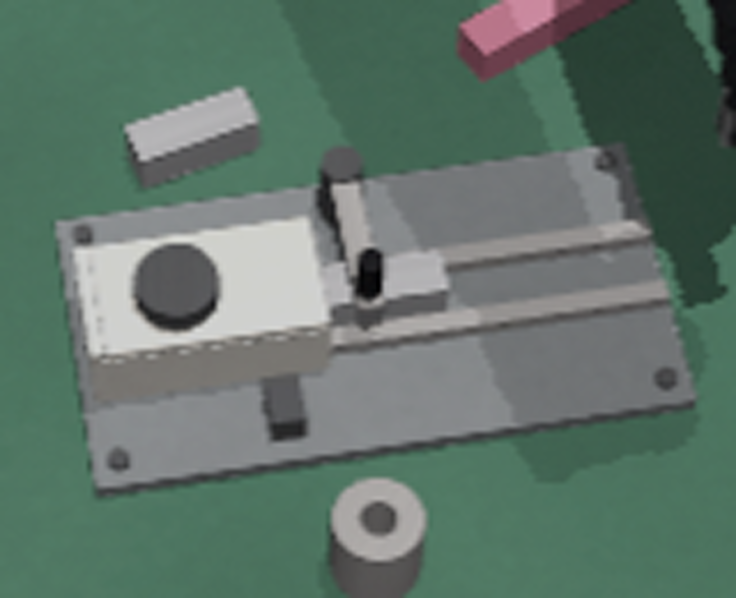

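View pics/scene9f.png

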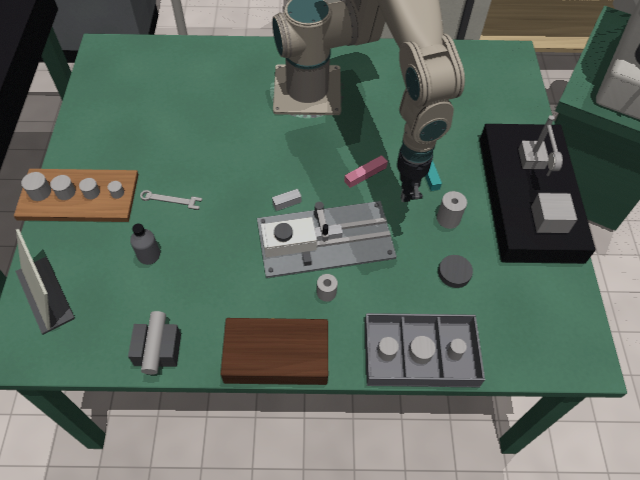

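```bash
cat >> fit.py <<'E'
print('knob end',f(tz(411,192,.087)),f(sz(370,256,.087)))
E
python3 fit.py | grep -E 'tail|knob end'; python3 st.py; python3 -c "from station import close_job;print(close_job())"
```

```text
tail [-40.53078628  10.51976767] [-41.45754141 -16.59148091] [-41.66677984 -11.29851204] [-41.65818116   9.0638747 ]
knob end [ 4.92956749 15.23206364] [ 4.40242209 13.48418484]
t 18.75 fix [-190.17   16.32] z 187.23 F [-0.78  1.18] -0.23 w -0.3 xang 90.01 tilt [-2.e-04 -6.e-04 -1.e+00]
  rel pivot in tool [  86.35 -195.16] F tool [ 1.18 -0.78] a(tool) 1.571
the job is handed in; nothing more can be done
None
```

The bar is in the hood with the plunger pressed in about 5 mm, and the lever is swung fully across over the bar to its stop. I handed the job in at about 18.8 s. It reported no verdict, as expected.

- **Bar and plunger:** The bar slid at about 2 N. The push force then rose to about 7.5 N, with the tool at x = -60.6 mm in the fixture's frame. I pressed on to -55.6 mm, which is about 5.0 mm of plunger travel, and backed off. The exact start of plunger contact is good to a few tenths of a millimetre.
- **Lever:** I pushed the knob round with closed fingers until it stopped firmly, at about 11 N with no further motion and an angle of about 1.57 rad. After retreating, the images put the knob at about (4.7, 14.4) mm in the fixture's frame, against the ideal (5, 15).
- **Last checks:** After the lever swing the bar's tail was in the same place in the images, at about x = -41 mm, so some 71 mm stick out of the hood. The disc, short bar, sleeves and other bystanders looked unmoved. The gripper was clear of everything. No check failed; the two cameras disagreed by up to about 3 mm when locating the fixture, so I used the average.

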